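# Make up the table set and the sugar set

### The arm

A 7-joint arm with a two-finger parallel gripper is mounted at the origin on a cart in front of the work surface, level with it; the furniture and walls round the work are solid. World frame = base frame: x ahead of the robot, y to its left, z up, the work surface at z = 0. Lengths are in m, angles in rad, forces in N, time in s.
With the tool pointing down it reaches from about 0.4 to 0.85 m from the base axis. Payload 10.4 kg.
Tool frame: the origin (TCP) lies at the very end of the fingers, on their centre line; the grasp point (between the pads) lies 19 mm behind it (r.pinch_z is the distance from the TCP to the grasp point, in m); z points along the fingers, y is the line along which they close (so a half turn about z gives the same grasp; the last joint's range is limited). The gripper opens to 87 mm and grips with 3 to 60 N. Pads are 19 mm wide; open, the fingers measure 117 mm over their backs; the gripper's body (75 mm by 190 mm) begins 51 mm behind the grasp point.
Start: joints at [1.212, 0.332, -0.065, 1.46, 0.022, 1.35, -0.088], TCP at [0.206, -0.59, 0.223] pointing down, gripper open.
Joint ranges: [-2.6, 2.6], [-0.5, 2.12], [-1.47, 1.34], [0.16, 2.42], [-1.27, 4.41], [0.06, 2.06], [-2.6, 2.6]. Speed limits (rad/s): [2.22, 2.22, 2.79, 2.79, 3.14, 3.14, 3.14].

### API

Orientations are given as a unit quaternion [x, y, z, w].
In Python, from bench import r, camera gives the robot as it stands. The module is installed in compiled form; this text tells all that it offers.
- The arm moves only by the shell command python3 -m pendant 'ROWS' [FORCE]. ROWS is JSON, a list of rows, each an object with "dp": the shift along the tool's x, y, z as a fraction of full scale, a list of three; "rotation": the turn, a rotation vector about the tool's x, y, z as a fraction of full scale, a list of three; "jaw": the opening, from 0 (shut) to 1 (fully open). A call has 1 to 8 rows; each row is the pose to reach, as a shift and turn from the pose commanded when the call began, along the tool's axes at that moment, turning the shorter way round; what a row does not reach only later rows make up. Full scale, the value 1, is 0.15 m for a shift and 2 pi rad for a turn. A row lasts 1/8 s, in which the tool goes at most 62.5 mm and 10.7 degrees, less where a joint would pass 70% of its speed; a pose out of reach is approached as far as the arm can. A call with a number of a shift or a turn outside -1 to 1 is refused whole. A call with a gripper value outside its range is refused whole. The fingers move at their own pace and stop on an object; FORCE is the grip in N (left out, the last holds). Time passes only in rows, so rows that repeat a pose let the fingers close. It gives the time, the measured TCP pose, the force, the opening and the grip force at its end, in the units of the state.
- r.read_state(): the state, without advancing time (a new reading comes with each control period).
- camera(name): name is "side" or "top" or "wrist"; returns a dict with "image" (384x512x3 uint8, red, green, blue), "z_map" (384x512 float32, m along the optical axis (not along the pixel's ray), 0 where there is no reading), "mtx" (3x3 intrinsics, pixels), "T" (4x4, takes a point from camera to world coordinates). Camera axes: x right, y down, z forward; pixel columns grow to the right and rows downward; lengths in m; the calibration is good to about 2 mm. A picture is of the moment at which its call begins.
- r.close_job(): hands the job in; it is judged then, once.
The state is a dict: "time": time; "joint_positions": joint angles; "joint_vel": joint speeds; "joint_torque": joint torques, N m; "ee_pos": TCP position; "eef_rot": TCP orientation; "ft_force": force on the tool from outside, world axes, zero at the start; "torque": the same for the moment, N m; "width": finger opening in m; "grip_force": force on a finger pad.
Only numpy, scipy, OpenCV 4.12 (cv2) and the standard library are available. Lean on these libraries where they do the work, as an engineer would, in place of code of your own. Each camera call takes 0.05 s, during which the arm holds its last target. There are 200 camera calls.

### The job

Make up two sets from the things on the worktop. For the table set, stand the pepper mill in the larger pocket of the narrow two-pocket wooden caddy and the salt shaker in its smaller pocket. For the sugar set, use the wide wooden tray: stand the steel canister in its larger pocket and the spice jar in its smaller one, and lay the teaspoon flat along its long slot; knock nothing over on the way, and leave the tea tin, the ramekin and the mug where they are.

Things in the scene. Friction and masses are not known exactly. Their poses are not given: they have to be found in the camera images.
- pepper_mill: Turned wooden pepper mill, standing, 170 high. Body up to 58 diameter below 122 (waisted); round head 48 diameter between heights 123 and 159 (does not turn), small 12 mm knob on top. 0.18 kg. Origin: centre of the underside, z up; round.
- salt_shaker: Small glass salt shaker with grey rounded top, standing, 90 high: 44 diameter up to 66, cap 34 diameter above 74. 0.1 kg. Origin: centre of the underside, z up; round.
- spice_jar: Clear spice jar with dark flip cap, standing, 41 diameter all the way up, 105 high. 0.11 kg. Origin: centre of the underside, z up; round.
- canister: Small round steel canister, standing, 64 high, 58 diameter, with a thin wire clip on its side that offers no resistance. Origin: on the underside, 2 mm off the centre: the round body's centre lies at y = +2 in its own frame; z up. 0.14 kg.
- teaspoon: Steel teaspoon lying flat, 130 long, bowl 27 wide at its +x end, handle end 14 wide, 11 high. Its solid shape is about 22 wide at the middle, widest there 4 above the underside and sloping in above: grip it near the middle with the fingertips 2 above the surface. 0.02 kg. Origin: middle of its length, on the underside; x along the spoon, z up..
- caddy: Narrow wooden caddy (pale floor, dark walls), fixed, 149 long (x), 84 wide (y), 13 high; walls and divider 5 thick, pocket floors at z = +5. Origin: centre of its underside; x points roughly away from the robot, y to its left. Larger pocket 74 x 74, centre x = -32.5, y = 0 (near); smaller pocket 60 (x) x 74 (y), centre x = +39.5, y = 0 (far).
- sugar_tray: Wide wooden tray (pale floor, dark walls), fixed, 170 long (x), 155 wide (y), 13 high; walls 5 thick, floors at z = +5. Origin: centre of its underside; x roughly away from the robot, y to its left. Right side: long slot 160 (x) x 64 (y), centre x = 0, y = -40.5. Left side: larger pocket 88 (x) x 76 (y), centre x = +36, y = +34.5 (far); smaller 67 (x) x 76 (y), centre x = -46.5, y = +34.5 (near).
- tea_tin: Bystander: low round tin, 75 diameter, 58 high, behind the work, under the wall cupboard (front at x = 594, underside 455 up: keep the wrist clear of it). Origin: centre of the underside.
- ramekin: Bystander: cream stoneware ramekin, upside down, 94 diameter, 55 high, behind the work. Origin: centre of the underside.
- mug: Bystander: white mug, 81 diameter, 88 high, with a handle, behind the work. Origin: on the underside, under the middle of body and handle together.
Mind the look-alikes: they are no part of the job. What is shaped like the canister but orange is not meant.

How it is judged:
At the end, for the whole second after the job is handed in: Mill, shaker, canister and jar each upright (0.1 rad) on the floor of its own pocket, centred within 9 mm (mill) or the pocket's play (9 to 19 mm); teaspoon flat on the slot's floor, within 0.33 rad of its length, 16 mm along and 20 mm across; all at rest (x of pepper_mill in the frame of caddy between -0.0415 and -0.0235 m and y of pepper_mill in the frame of caddy between -0.009 and 0.009 m and z of pepper_mill in the frame of caddy between 0.001 and 0.009 m and angle between each of pepper_mill, salt_shaker, canister, spice_jar's own z axis and vertical below 0.1 rad and x of salt_shaker in the frame of caddy between 0.0305 and 0.0485 m and y of salt_shaker in the frame of caddy between -0.016 and 0.016 m and z of salt_shaker in the frame of caddy between 0.001 and 0.009 m and x of canister in the frame of sugar_tray between 0.018 and 0.054 m and y of canister in the frame of sugar_tray between 0.0225 and 0.0465 m and z of canister in the frame of sugar_tray between 0.001 and 0.009 m and x of spice_jar in the frame of sugar_tray between -0.0615 and -0.0315 m and y of spice_jar in the frame of sugar_tray between 0.0155 and 0.0535 m and z of spice_jar in the frame of sugar_tray between 0.001 and 0.009 m and x of teaspoon in the frame of sugar_tray between -0.016 and 0.016 m and y of teaspoon in the frame of sugar_tray between -0.0605 and -0.0205 m and z of teaspoon in the frame of sugar_tray between 0 and 0.01 m and angle between the x axis of teaspoon and the x axis of sugar_tray, either way round below 0.33 rad and angle between teaspoon's own z axis and vertical below 0.15 rad and linear speed of each of pepper_mill, salt_shaker, canister, spice_jar, teaspoon below 0.01 m/s); the robot touches nothing.
It fails at once if a standing thing of the sets is knocked over (angle between any of pepper_mill, salt_shaker, canister, spice_jar's own z axis and vertical above 1.2 rad).
It fails at once if the tea tin, ramekin or mug is moved more than 25 mm or tipped over (distance of any of tea_tin, ramekin, mug from where it was at the start of the episode above 0.025 m or angle between any of tea_tin, ramekin, mug's own z axis and vertical above 0.6 rad).
It also fails if it takes over 136 s, if anything falls off the work surface, if the arm or the gripper's body presses on something with over 40 N, if the wrist force passes 120 N, or if a joint passes its speed limit or range.

## Working session

There is one attempt and no reset: what is moved stays moved. The work goes in short steps, Python scripts to look and compute and a shell command to move; the robot and the scene stay as the last step left them, time stands still between calls to the robot, and variables do not carry over. Pictures are saved under pics/ and viewed, at most 14 in all, crops included, and the job is handed in when it is done.

```bash
mkdir -p pics; cat > h.py <<'E'
import numpy as np, cv2
from bench import r, camera
from scipy.spatial.transform import Rotation as R
def snap(n,f):
    c=camera(n); cv2.imwrite(f'pics/{f}.png',c['image'][:,:,::-1]); np.savez(f'pics/{f}.npz',**c); return c
def pts(c):
    h,w=c['z_map'].shape; v,u=np.mgrid[:h,:w]; z=c['z_map']; K=c['mtx']
    P=np.stack([(u-K[0,2])*z/K[0,0],(v-K[1,2])*z/K[1,1],z],-1)
    return P@c['T'][:3,:3].T+c['T'][:3,3]
E
python3 - <<'E'
from h import *
for n in('top','side'):
    c=snap(n,n+'0'); print(n,c['T'].round(3).tolist(),c['mtx'].tolist())
s=r.read_state(); print(s, R.from_quat(s['eef_rot']).as_matrix().round(3), r.pinch_z)
E
```

```text
top [[0.01, -0.987, 0.163, 0.405], [-1.0, -0.009, 0.008, -0.032], [-0.006, -0.163, -0.987, 0.91], [0.0, 0.0, 0.0, 1.0]] [[360.8013838383334, 0.0, 259.36320386094087], [0.0, 360.8013838383334, 194.39064058041177], [0.0, 0.0, 1.0]]
side [[-0.886, -0.227, 0.405, 0.174], [-0.463, 0.381, -0.8, 0.646], [0.028, -0.896, -0.442, 0.436], [0.0, 0.0, 0.0, 1.0]] [[358.58083295106263, 0.0, 259.6739999340214], [0.0, 358.58083295106263, 189.63633233362958], [0.0, 0.0, 1.0]]
{'time': 0.1, 'joint_positions': array([ 1.21238702,  0.33277262, -0.06469724,  1.46080284,  0.02159709,
        1.34988764, -0.08848569]), 'joint_vel': array([-0.00020181, -0.00200579, -0.00127955, -0.0008427 ,  0.00106109,
       -0.00118187, -0.00155096]), 'joint_torque': array([ 2.72757388e-03, -6.24546647e+01,  2.55251251e-02, -3.90715849e+01,
       -6.14262745e-02,  3.66124290e-02,  8.61732292e-05]), 'ee_pos': array([ 0.2058517 , -0.58979144,  0.22188202]), 'eef_rot': array([ 9.85934494e-01,  1.67131171e-01, -1.22489522e-04, -5.74723147e-04]), 'ft_force': array([ 0.12626236, -0.00602379,  0.48251481]), 'torque': array([-0.00238276, -0.03916607,  0.0295814 ]), 'grip_force': 0.0, 'width': 0.08709756112344678} [[ 0.944  0.33  -0.   ]
 [ 0.33  -0.944  0.001]
 [-0.    -0.001 -1.   ]] 0.0187
```

View pics/top0.png

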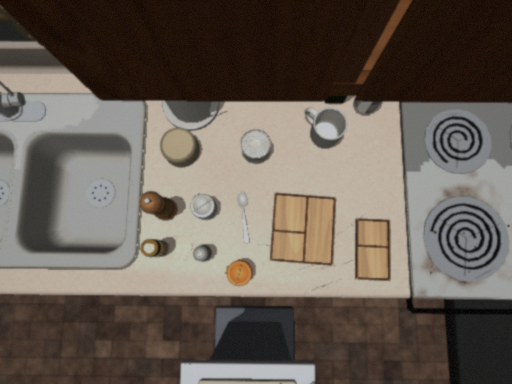

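View pics/side0.png

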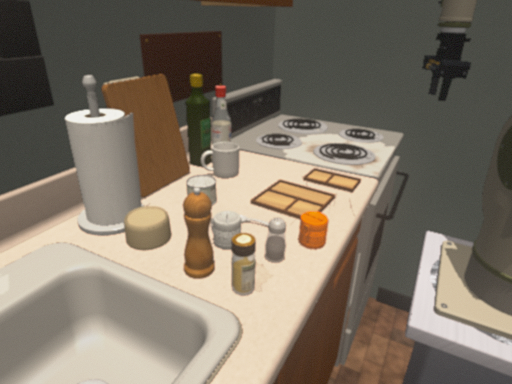

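The top view shows the mill's head at (152,203), the canister at (203,206), the jar at (151,247), the shaker at (202,252), the spoon along (242,195)-(248,242), the orange decoy at (239,272), the tray centred at (304,229) and the caddy at (372,249). The side view confirms these. Next I measure them.

```bash
python3 - <<'E'
from h import *
c=dict(np.load('pics/top0.npz')); P=pts(c)
im=c['image'][:,:,::-1]
cr=cv2.resize(im[170:295,130:400],None,fx=2.9,fy=2.9,interpolation=cv2.INTER_CUBIC); cv2.imwrite('pics/crop0.png',cr)
z=P[...,2]; print('surface',np.median(z[225:260,330:350]),P[235,340])
def ob(name,u0,u1,v0,v1,lo,hi):
    p=P[v0:v1,u0:u1].reshape(-1,3); p=p[(p[:,2]>lo)&(p[:,2]<hi)]
    (x,y),rad=cv2.minEnclosingCircle(p[:,:2].astype(np.float32)); print(name,len(p),'circ',round(x,4),round(y,4),'d',round(2*rad,4),'mean',p.mean(0).round(4),'zmax',p[:,2].max().round(4))
ob('mill head',130,185,180,225,.13,.16); ob('mill all',130,185,180,225,.02,.3)
ob('mill knob',130,185,180,225,.163,.18)
ob('can',185,225,185,225,.055,.072);ob('jar',135,170,230,265,.09,.112);ob('shaker',188,218,238,268,.07,.1)
ob('decoy',222,258,255,292,.03,.08); ob('spoon',232,256,186,248,.003,.02)
ob('tin',235,280,125,170,.045,.07);ob('ram',155,205,120,170,.045,.07);ob('mug',300,352,100,155,.06,.1)
# spoon axis
p=P[186:248,232:256].reshape(-1,3);p=p[(p[:,2]>.003)&(p[:,2]<.02)]
if len(p)>5: print(cv2.minAreaRect(p[:,:2].astype(np.float32)))
for n,(u0,u1,v0,v1) in dict(tray=(264,344,186,270),caddy=(350,396,212,288)).items():
    p=P[v0:v1,u0:u1].reshape(-1,3); q=p[(p[:,2]>.009)&(p[:,2]<.03)]; print(n,len(q),cv2.minAreaRect(q[:,:2].astype(np.float32)),q[:,2].mean())
E
```

```text
surface 0.0007731811795499977 [ 0.45367633 -0.22833448  0.00100851]
mill head 400 circ 0.5131 0.2084 d 0.0495 mean [0.5112 0.204  0.151 ] zmax 0.16
mill all 704 circ 0.5141 0.2098 d 0.0536 mean [0.5098 0.2006 0.1189] zmax 0.1717
mill knob 27 circ 0.5116 0.2088 d 0.0116 mean [0.5124 0.2074 0.1684] zmax 0.1717
can 467 circ 0.5186 0.1099 d 0.0609 mean [0.517  0.1095 0.061 ] zmax 0.0657
jar 286 circ 0.4165 0.2162 d 0.0407 mean [0.4165 0.2147 0.104 ] zmax 0.1088
shaker 182 circ 0.4055 0.1073 d 0.0346 mean [0.4054 0.1061 0.0847] zmax 0.092
decoy 535 circ 0.3613 0.0213 d 0.0621 mean [0.3621 0.0196 0.0605] zmax 0.0665
spoon 251 circ 0.4986 0.0125 d 0.1606 mean [0.5028 0.0143 0.0066] zmax 0.0138
tin 730 circ 0.6732 -0.0144 d 0.0757 mean [ 0.6725 -0.0147  0.055 ] zmax 0.062
ram 1002 circ 0.6704 0.178 d 0.0903 mean [0.6696 0.1777 0.051 ] zmax 0.0569
mug 482 circ 0.7248 -0.1816 d 0.1112 mean [ 0.7199 -0.1882  0.0778] zmax 0.092
((0.49863871932029724, 0.013918500393629074), (0.15401045978069305, 0.05840740725398064), 1.2829517126083374)
tray 737 ((0.4691275656223297, -0.1350366473197937), (0.15527600049972534, 0.16980616748332977), 85.96766662597656) 0.012325431427753879
caddy 472 ((0.42017337679862976, -0.3059162199497223), (0.08524623513221741, 0.1491878181695938), 87.87142944335938) 0.012494237395013166
```

View pics/crop0.png

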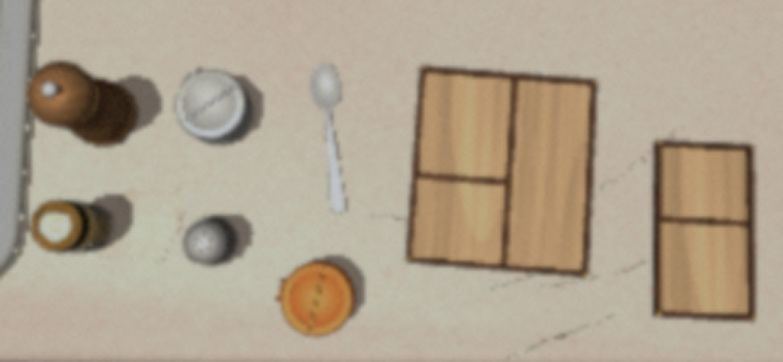

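The crop shows the spoon's bowl tip at crop (325,63) and its handle end at (339,212), so full image (242.1,191.7) and (246.9,243.1). The tray and caddy pockets are as described. The order will be spoon, jar, shaker, mill, canister, which keeps the gripper body clear of the tall neighbours.

```bash
python3 - <<'E'
from h import *
c=dict(np.load('pics/top0.npz')); K=c['mtx'];T=c['T']
def w(u,v,z):
    d=T[:3,:3]@np.array([(u-K[0,2])/K[0,0],(v-K[1,2])/K[1,1],1]); return T[:3,3]+d*(z-T[2,3])/d[2]
a=w(242.1,191.7,.006);b=w(246.9,243.1,.004);print(a,b,(a+b)/2,np.linalg.norm(a-b),np.degrees(np.arctan2(*(a-b)[[1,0]])))
E
python3 -m pendant '[{"dp":[0.4,-0.3,0],"rotation":[0,0,0.027],"jaw":0.6},{"dp":[0.77,-0.58,0],"rotation":[0,0,0.0537],"jaw":0.6},{"dp":[0.77,-0.58,0],"rotation":[0,0,0.0537],"jaw":0.6},{"dp":[0.77,-0.58,0],"rotation":[0,0,0.0537],"jaw":0.6}]' 40
```

```text
[0.56066334 0.01856902 0.006     ] [0.43120897 0.00442135 0.004     ] [0.49593616 0.01149519 0.005     ] 0.13024051371358816 6.236926765260457
time: 0.6
ee_pos: [0.2871, -0.4692, 0.2226]
eef_rot: [1.0, 0.001, 0.0, 0.0]
ft_force: [-0.7, -0.9, -0.1]
width: 0.0566
grip_force: 0.0
```

The measured spoon length is 130.2 mm, which matches. Now I travel to above the spoon.

```bash
A='' ; python3 -m pendant '[{"dp":[0.35,-0.8,0],"rotation":[0,0,0],"jaw":0.6},{"dp":[0.35,-0.8,0],"rotation":[0,0,0],"jaw":0.6},{"dp":[0.35,-0.8,0],"rotation":[0,0,0],"jaw":0.6}]' >/dev/null
python3 -m pendant '[{"dp":[0.35,-0.8,0],"rotation":[0,0,0],"jaw":0.6},{"dp":[0.35,-0.8,0],"rotation":[0,0,0],"jaw":0.6},{"dp":[0.35,-0.8,0],"rotation":[0,0,0],"jaw":0.6}]' >/dev/null
python3 -m pendant '[{"dp":[0.35,-0.8,0],"rotation":[0,0,0],"jaw":0.6},{"dp":[0.35,-0.8,0],"rotation":[0,0,0],"jaw":0.6},{"dp":[0.35,-0.8,0],"rotation":[0,0,0],"jaw":0.6}]'
python3 -m pendant '[{"dp":[0.35,-0.8,0.2],"rotation":[0,0,-0.0172],"jaw":0.6},{"dp":[0.35,-0.8,0.4],"rotation":[0,0,-0.0172],"jaw":0.6},{"dp":[0.35,-0.8,0.4],"rotation":[0,0,-0.0172],"jaw":0.6},{"dp":[0.35,-0.8,0.4],"rotation":[0,0,-0.0172],"jaw":0.6},{"dp":[0.35,-0.8,0.4],"rotation":[0,0,-0.0172],"jaw":0.6}]'
python3 - <<'E'
from h import *
s=r.read_state(); print(s['ee_pos'],R.from_quat(s['eef_rot']).as_matrix().round(3)[:,0],s['joint_positions'].round(2))
c=snap('wrist','w0'); print(c['T'].round(3).tolist())
E
```

```text
time: 1.72
ee_pos: [0.4458, -0.1086, 0.2228]
eef_rot: [1.0, 0.001, 0.0, -0.0]
ft_force: [-0.5, -2.2, 0.2]
width: 0.0525
grip_force: 0.0
time: 2.35
ee_pos: [0.4975, 0.007, 0.1629]
eef_rot: [0.999, 0.052, 0.0, 0.0]
ft_force: [-0.4, -0.3, 0.6]
width: 0.0524
grip_force: 0.0
[0.49749521 0.00697415 0.16288781] [0.995 0.103 0.   ] [ 0.48  0.15 -0.63  1.84  0.09  1.18 -1.64]
[[0.103, -0.96, -0.26, 0.568], [-0.995, -0.099, -0.028, 0.014], [0.001, 0.261, -0.965, 0.325], [0.0, 0.0, 0.0, 1.0]]
```

View pics/w0.png

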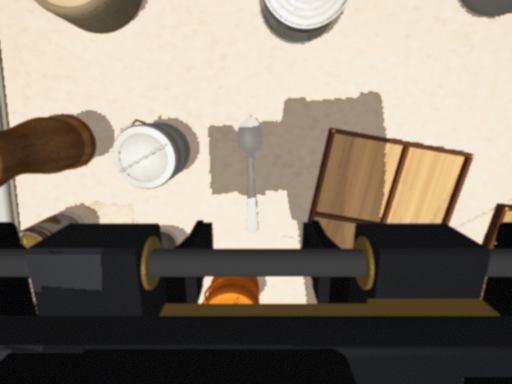

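The wrist view shows the spoon from (249,116) to (252,232), between the fingers at x 202 and 312 and parallel to them. The fingers need about 4 mm more to the left, as computed.

```bash
python3 -m pendant '[{"dp":[-0.007,-0.031,0.3],"rotation":[0,0,0],"jaw":0.6},{"dp":[-0.007,-0.031,0.6],"rotation":[0,0,0],"jaw":0.6},{"dp":[-0.007,-0.031,0.9],"rotation":[0,0,0],"jaw":0.6},{"dp":[-0.007,-0.031,0.9],"rotation":[0,0,0],"jaw":0.6},{"dp":[-0.007,-0.031,0.9],"rotation":[0,0,0],"jaw":0.6}]'; python3 -c "
from h import *
print(r.read_state()['ee_pos'])"
```

```text
time: 3.02
ee_pos: [0.4968, 0.0136, 0.0295]
eef_rot: [0.999, 0.053, 0.001, 0.0]
ft_force: [0.5, -0.2, 1.1]
width: 0.0525
grip_force: 0.0
[0.49683321 0.01357976 0.0294789 ]
```

```bash
python3 -m pendant '[{"dp":[0,0,0.1],"rotation":[0,0,0],"jaw":0.6},{"dp":[0,0,0.17],"rotation":[0,0,0],"jaw":0.6},{"dp":[0,0,0.17],"rotation":[0,0,0],"jaw":0.6},{"dp":[0,0,0.17],"rotation":[0,0,0],"jaw":0.6}]'
```

```text
time: 3.52
ee_pos: [0.4957, 0.0144, 0.0022]
eef_rot: [0.999, 0.053, 0.0, -0.0]
ft_force: [1.5, 0.4, -0.6]
width: 0.0525
grip_force: 0.0
```

```bash
python3 -m pendant '[{"dp":[0,0.018,0],"rotation":[0,0,0],"jaw":0.6},{"dp":[0,0.018,0],"rotation":[0,0,0],"jaw":0.1},{"dp":[0,0.018,0],"rotation":[0,0,0],"jaw":0.1},{"dp":[0,0.018,0],"rotation":[0,0,0],"jaw":0.1},{"dp":[0,0.018,0],"rotation":[0,0,0],"jaw":0.1},{"dp":[0,0.018,0],"rotation":[0,0,0],"jaw":0.1},{"dp":[0,0.018,0],"rotation":[0,0,0],"jaw":0.1}]' 20
python3 -m pendant '[{"dp":[0,0,-0.15],"rotation":[0,0,0],"jaw":0.1},{"dp":[0,0,-0.4],"rotation":[0,0,0],"jaw":0.1},{"dp":[0,0,-0.4],"rotation":[0,0,0],"jaw":0.1},{"dp":[0,0,-0.4],"rotation":[0,0,0],"jaw":0.1}]'
```

```text
time: 4.4
ee_pos: [0.4959, 0.0116, 0.0021]
eef_rot: [0.999, 0.053, 0.0, 0.0]
ft_force: [-0.5, 0.2, 0.4]
width: 0.0192
grip_force: 20.0
time: 4.9
ee_pos: [0.4956, 0.0114, 0.0616]
eef_rot: [0.999, 0.053, -0.0, 0.0]
ft_force: [-0.6, -0.5, -0.2]
width: 0.0196
grip_force: 20.0
```

The spoon is held. Next I carry it over the slot.

```bash
python3 -m pendant '[{"dp":[-0.08,0.3,0],"rotation":[0,0,0],"jaw":0.1},{"dp":[-0.163,0.61,0],"rotation":[0,0,0],"jaw":0.1},{"dp":[-0.163,0.61,0],"rotation":[0,0,0],"jaw":0.1}]'
python3 -m pendant '[{"dp":[-0.08,0.3,0],"rotation":[0,0,0.014],"jaw":0.1},{"dp":[-0.163,0.61,0],"rotation":[0,0,0.028],"jaw":0.1},{"dp":[-0.163,0.61,0],"rotation":[0,0,0.028],"jaw":0.1},{"dp":[-0.163,0.61,0],"rotation":[0,0,0.028],"jaw":0.1},{"dp":[-0.163,0.61,0],"rotation":[0,0,0.028],"jaw":0.1}]'
python3 - <<'E'
from h import *
s=r.read_state(); print(s['ee_pos'],R.from_quat(s['eef_rot']).as_matrix().round(3)[:,0])
E
```

```text
time: 5.28
ee_pos: [0.4797, -0.0859, 0.0607]
eef_rot: [0.999, 0.05, -0.001, 0.0]
ft_force: [-0.1, 0.4, 0.1]
width: 0.0196
grip_force: 20.0
time: 5.9
ee_pos: [0.467, -0.1739, 0.0617]
eef_rot: [0.999, -0.033, -0.0, -0.0]
ft_force: [0.2, 0.9, -0.5]
width: 0.0195
grip_force: 20.0
[ 0.46697172 -0.17389256  0.06173709] [ 0.998 -0.067 -0.   ]
```

```bash
python3 -m pendant '[{"dp":[0,0.01,0.2],"rotation":[0,0,0],"jaw":0.1},{"dp":[0,0.01,0.3],"rotation":[0,0,0],"jaw":0.1},{"dp":[0,0.01,0.36],"rotation":[0,0,0],"jaw":0.1},{"dp":[0,0.01,0.36],"rotation":[0,0,0],"jaw":0.1},{"dp":[0,0.01,0.36],"rotation":[0,0,0],"jaw":0.1}]'
python3 -m pendant '[{"dp":[0,0,0],"rotation":[0,0,0],"jaw":0.31},{"dp":[0,0,0],"rotation":[0,0,0],"jaw":0.31},{"dp":[0,0,0],"rotation":[0,0,0],"jaw":0.31},{"dp":[0,0,0],"rotation":[0,0,0],"jaw":0.31},{"dp":[0,0,-0.2],"rotation":[0,0,0],"jaw":0.31},{"dp":[0,0,-0.5],"rotation":[0,0,0],"jaw":0.31},{"dp":[0,0,-1],"rotation":[0,0,0],"jaw":0.6},{"dp":[0,0,-1],"rotation":[0,0,0],"jaw":0.8}]'
python3 - <<'E'
from h import *
c=snap('top','t1'); cv2.imwrite('pics/t1c.png',cv2.resize(c['image'][170:290,180:400,::-1],None,fx=3,fy=3))
s=r.read_state(); print(s['ee_pos'],R.from_quat(s['eef_rot']).as_matrix().round(3)[:,0])
E
```

```text
time: 6.52
ee_pos: [0.4671, -0.1771, 0.0087]
eef_rot: [0.999, -0.035, 0.0, 0.0]
ft_force: [0.5, -0.8, -0.3]
width: 0.0199
grip_force: 20.0
time: 7.52
ee_pos: [0.4687, -0.1776, 0.1622]
eef_rot: [0.999, -0.035, 0.003, 0.001]
ft_force: [0.3, -0.1, -0.9]
width: 0.0398
grip_force: 0.0
[ 0.46826436 -0.17763281  0.16160057] [ 0.998 -0.069  0.005]
```

```bash
python3 -m pendant '[{"dp":[-0.17,-0.857,0],"rotation":[0,0,-0.011],"jaw":1},{"dp":[-0.17,-0.857,0],"rotation":[0,0,-0.011],"jaw":1},{"dp":[-0.17,-0.857,0],"rotation":[0,0,-0.011],"jaw":1}]' >/dev/null
python3 -m pendant '[{"dp":[-0.116,-0.875,0],"rotation":[0,0,0],"jaw":1},{"dp":[-0.116,-0.875,0],"rotation":[0,0,0],"jaw":1},{"dp":[-0.116,-0.875,0],"rotation":[0,0,0],"jaw":1}]' >/dev/null
python3 -m pendant '[{"dp":[-0.116,-0.875,0],"rotation":[0,0,0],"jaw":1},{"dp":[-0.116,-0.875,0],"rotation":[0,0,0],"jaw":1},{"dp":[-0.116,-0.875,0],"rotation":[0,0,0],"jaw":1},{"dp":[-0.116,-0.875,0],"rotation":[0,0,0],"jaw":1},{"dp":[-0.116,-0.875,0],"rotation":[0,0,0],"jaw":1}]'
python3 - <<'E'
from h import *
s=r.read_state(); print(s['ee_pos'],R.from_quat(s['eef_rot']).as_matrix().round(3)[:,0],s['joint_positions'].round(2))
c=snap('wrist','w1')
E
```

```text
time: 8.95
ee_pos: [0.4159, 0.2134, 0.1574]
eef_rot: [1.0, -0.002, -0.0, 0.0]
ft_force: [0.0, -0.9, -0.6]
width: 0.0872
grip_force: 0.0
[0.41588495 0.21343761 0.15742969] [ 1.    -0.003 -0.001] [ 0.29  0.11 -0.9   1.91  0.09  1.17 -2.21]
```

View pics/t1c.png

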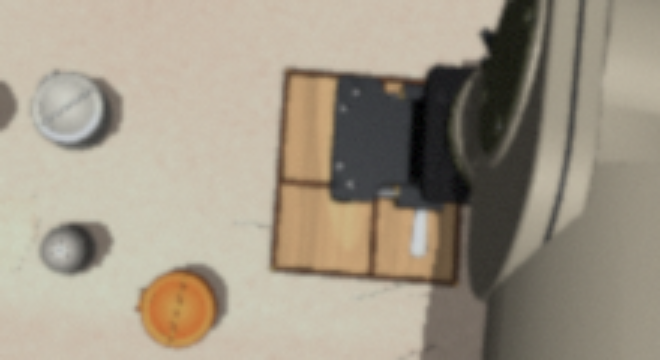

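View pics/w1.png

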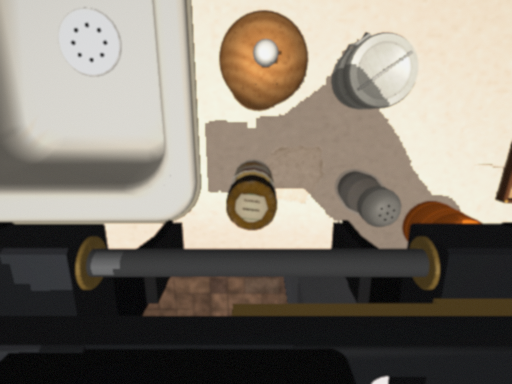

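The top crop shows the spoon's handle in the slot at about (420,232). In the wrist view the jar's cap at (251,204) sits midway between the fingers at 175 and 335. Lowering and gripping now.

```bash
python3 -m pendant '[{"dp":[0.005,-0.013,0.25],"rotation":[0,0,0],"jaw":1},{"dp":[0.005,-0.013,0.5],"rotation":[0,0,0],"jaw":1},{"dp":[0.005,-0.013,0.74],"rotation":[0,0,0],"jaw":1},{"dp":[0.005,-0.013,0.74],"rotation":[0,0,0],"jaw":1},{"dp":[0.005,-0.013,0.74],"rotation":[0,0,0],"jaw":1}]'
python3 -m pendant '[{"dp":[0,0,0],"rotation":[0,0,0],"jaw":0.3},{"dp":[0,0,0],"rotation":[0,0,0],"jaw":0.3},{"dp":[0,0,0],"rotation":[0,0,0],"jaw":0.3},{"dp":[0,0,0],"rotation":[0,0,0],"jaw":0.3},{"dp":[0,0,0],"rotation":[0,0,0],"jaw":0.3},{"dp":[0,0,0],"rotation":[0,0,0],"jaw":0.3},{"dp":[0,0,0],"rotation":[0,0,0],"jaw":0.3}]' 25
```

```text
time: 9.62
ee_pos: [0.417, 0.2173, 0.0482]
eef_rot: [1.0, -0.001, 0.001, -0.0]
ft_force: [0.4, -0.9, -0.5]
width: 0.0867
grip_force: 0.0
time: 10.5
ee_pos: [0.4161, 0.2174, 0.047]
eef_rot: [1.0, -0.0, 0.0, 0.0]
ft_force: [1.1, 0.2, -0.3]
width: 0.0409
grip_force: 25.0
```

```bash
python3 -m pendant '[{"dp":[0,0,-0.2],"rotation":[0,0,0],"jaw":0.3},{"dp":[0,0,-0.5],"rotation":[0,0,0],"jaw":0.3},{"dp":[0,0,-0.8],"rotation":[0,0,0],"jaw":0.3},{"dp":[0,0,-0.8],"rotation":[0,0,0],"jaw":0.3}]'
python3 -m pendant '[{"dp":[0.03,0.3,0],"rotation":[0,0,0],"jaw":0.3},{"dp":[0.03,0.65,0],"rotation":[0,0,0],"jaw":0.3},{"dp":[0.03,1,0],"rotation":[0,0,0],"jaw":0.3},{"dp":[0.03,1,0],"rotation":[0,0,0],"jaw":0.3}]' >/dev/null
python3 -m pendant '[{"dp":[0.03,0.35,0],"rotation":[0,0,0],"jaw":0.3},{"dp":[0.03,0.7,0],"rotation":[0,0,0],"jaw":0.3},{"dp":[0.03,1,0],"rotation":[0,0,0],"jaw":0.3},{"dp":[0.03,1,0],"rotation":[0,0,0],"jaw":0.3},{"dp":[0.03,1,0],"rotation":[0,0,0],"jaw":0.3}]'
python3 - <<'E'
from h import *
s=r.read_state(); print(s['ee_pos'])
c=snap('side','s1')
E
```

```text
time: 11.0
ee_pos: [0.4177, 0.2183, 0.1699]
eef_rot: [1.0, -0.0, 0.003, -0.0]
ft_force: [-0.3, -0.7, -2.4]
width: 0.0404
grip_force: 25.0
time: 12.12
ee_pos: [0.4248, -0.0815, 0.1663]
eef_rot: [1.0, 0.0, -0.001, -0.0]
ft_force: [0.1, 0.6, -1.5]
width: 0.0402
grip_force: 25.0
[ 0.42484606 -0.08147054  0.16633032]
```

View pics/s1.png

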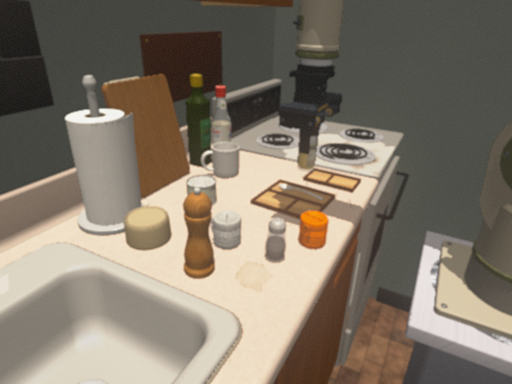

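The side view shows the jar held upright at (305,150) and the spoon in the tray slot at (290,188). Placing the jar.

```bash
python3 -m pendant '[{"dp":[0,0.105,0],"rotation":[0,0,0],"jaw":0.3},{"dp":[0,0.105,0.3],"rotation":[0,0,0],"jaw":0.3},{"dp":[0,0.105,0.6],"rotation":[0,0,0],"jaw":0.3},{"dp":[0,0.105,0.71],"rotation":[0,0,0],"jaw":0.3},{"dp":[0,0.105,0.75],"rotation":[0,0,0],"jaw":0.3},{"dp":[0,0.105,0.75],"rotation":[0,0,0],"jaw":0.3},{"dp":[0,0.105,0.75],"rotation":[0,0,0],"jaw":0.3}]'
```

```text
time: 13.05
ee_pos: [0.426, -0.0986, 0.0557]
eef_rot: [1.0, -0.0, 0.001, 0.0]
ft_force: [-0.2, 0.3, -1.3]
width: 0.0406
grip_force: 25.0
```

```bash
python3 -m pendant '[{"dp":[-0.005,-0.007,0.024],"rotation":[0,0,0],"jaw":0.3},{"dp":[-0.005,-0.007,0.024],"rotation":[0,0,0],"jaw":0.3},{"dp":[-0.005,-0.007,0.024],"rotation":[0,0,0],"jaw":0.3}]'
python3 -m pendant '[{"dp":[0,0,0],"rotation":[0,0,0],"jaw":0.7},{"dp":[0,0,0],"rotation":[0,0,0],"jaw":0.7},{"dp":[0,0,0],"rotation":[0,0,0],"jaw":0.7},{"dp":[0,0,0],"rotation":[0,0,0],"jaw":0.7},{"dp":[0,0,-0.3],"rotation":[0,0,0],"jaw":0.7},{"dp":[0,0,-0.6],"rotation":[0,0,0],"jaw":0.8},{"dp":[0,0,-0.75],"rotation":[0,0,0],"jaw":0.8},{"dp":[0,0,-0.75],"rotation":[0,0,0],"jaw":0.8}]'
python3 -m pendant '[{"dp":[-0.065,-0.7,0],"rotation":[0,0,0],"jaw":1},{"dp":[-0.065,-0.7,0],"rotation":[0,0,0],"jaw":1},{"dp":[-0.065,-0.7,0],"rotation":[0,0,0],"jaw":1}]'
python3 -m pendant '[{"dp":[-0.065,-0.67,0],"rotation":[0,0,0],"jaw":1},{"dp":[-0.065,-0.67,0],"rotation":[0,0,0],"jaw":1},{"dp":[-0.065,-0.67,0],"rotation":[0,0,0],"jaw":1},{"dp":[-0.065,-0.67,0],"rotation":[0,0,0],"jaw":1},{"dp":[-0.065,-0.67,0],"rotation":[0,0,0],"jaw":1}]'
python3 - <<'E'
from h import *
s=r.read_state(); print(s['ee_pos'])
c=snap('wrist','w2'); P=pts(c)
p=P.reshape(-1,3);p=p[(p[:,2]>.068)&(p[:,2]<.1)&(abs(p[:,0]-.4055)<.04)&(abs(p[:,1]-.107)<.03)]
if len(p): print('shaker',len(p),cv2.minEnclosingCircle(p[:,:2].astype(np.float32)))
E
```

```text
time: 13.42
ee_pos: [0.4252, -0.0976, 0.0519]
eef_rot: [1.0, -0.0, 0.001, 0.0]
ft_force: [-0.6, -0.0, 5.4]
width: 0.0405
grip_force: 25.0
time: 14.42
ee_pos: [0.4252, -0.0976, 0.1649]
eef_rot: [1.0, -0.0, 0.002, 0.001]
ft_force: [-0.4, -0.3, -1.1]
width: 0.0696
grip_force: 0.0
time: 14.8
ee_pos: [0.4138, 0.0105, 0.1626]
eef_rot: [1.0, 0.002, -0.001, -0.0]
ft_force: [1.0, -1.5, -0.2]
width: 0.0853
grip_force: 0.0
time: 15.42
ee_pos: [0.405, 0.1067, 0.163]
eef_rot: [1.0, -0.001, -0.0, 0.0]
ft_force: [-0.1, 0.1, -0.7]
width: 0.0872
grip_force: 0.0
[0.40496367 0.10673883 0.1630406 ]
shaker 1245 ((0.4073334038257599, 0.10744630545377731), 0.017241640016436577)
```

View pics/w2.png

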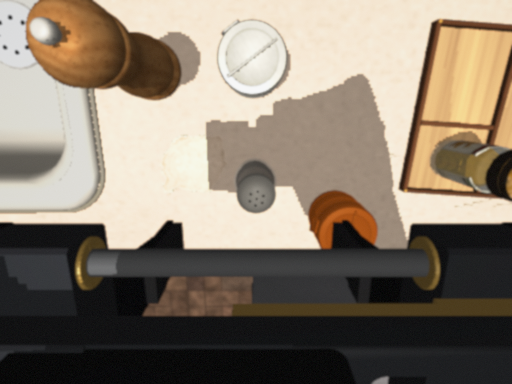

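The jar stands upright in the tray's small pocket at (480,165). The shaker's cap at (256,193) is centred between the fingers, and wrist depth puts it at (0.407, 0.107).

```bash
python3 -m pendant '[{"dp":[0.01,-0.004,0.3],"rotation":[0,0,0],"jaw":1},{"dp":[0.01,-0.004,0.6],"rotation":[0,0,0],"jaw":1},{"dp":[0.01,-0.004,0.88],"rotation":[0,0,0],"jaw":1},{"dp":[0.01,-0.004,0.88],"rotation":[0,0,0],"jaw":1},{"dp":[0.01,-0.004,0.88],"rotation":[0,0,0],"jaw":1}]'
python3 -m pendant '[{"dp":[0,0,0],"rotation":[0,0,0],"jaw":0.3},{"dp":[0,0,0],"rotation":[0,0,0],"jaw":0.3},{"dp":[0,0,0],"rotation":[0,0,0],"jaw":0.3},{"dp":[0,0,0],"rotation":[0,0,0],"jaw":0.3},{"dp":[0,0,0],"rotation":[0,0,0],"jaw":0.3},{"dp":[0,0,0],"rotation":[0,0,0],"jaw":0.3},{"dp":[0,0,0],"rotation":[0,0,0],"jaw":0.3}]' 25
python3 -m pendant '[{"dp":[0,0,-0.2],"rotation":[0,0,0],"jaw":0.3},{"dp":[0,0,-0.5],"rotation":[0,0,0],"jaw":0.3},{"dp":[0,0,-0.8],"rotation":[0,0,0],"jaw":0.3},{"dp":[0,0,-1],"rotation":[0,0,0],"jaw":0.3},{"dp":[0,0,-1],"rotation":[0,0,0],"jaw":0.3}]'
```

```text
time: 16.1
ee_pos: [0.4072, 0.1088, 0.0327]
eef_rot: [1.0, -0.0, 0.001, -0.0]
ft_force: [-0.2, 0.0, -0.5]
width: 0.0871
grip_force: 0.0
time: 16.98
ee_pos: [0.4063, 0.1088, 0.0314]
eef_rot: [1.0, -0.0, -0.0, 0.0]
ft_force: [0.7, 0.7, 0.2]
width: 0.0405
grip_force: 24.7
time: 17.6
ee_pos: [0.4075, 0.109, 0.1832]
eef_rot: [1.0, -0.0, 0.002, 0.0]
ft_force: [0.1, 1.0, -2.3]
width: 0.0402
grip_force: 24.6
```

```bash
python3 -m pendant '[{"dp":[0.04,0.3,0],"rotation":[0,0,0],"jaw":0.3},{"dp":[0.08,0.62,0],"rotation":[0,0,0],"jaw":0.3},{"dp":[0.116,0.925,0],"rotation":[0,0,0],"jaw":0.3},{"dp":[0.116,0.925,0],"rotation":[0,0,0],"jaw":0.3}]' >/dev/null
python3 -m pendant '[{"dp":[0.04,0.3,0],"rotation":[0,0,0],"jaw":0.3},{"dp":[0.08,0.62,0],"rotation":[0,0,0],"jaw":0.3},{"dp":[0.116,0.925,0],"rotation":[0,0,0],"jaw":0.3},{"dp":[0.116,0.925,0],"rotation":[0,0,0],"jaw":0.3}]' >/dev/null
python3 -m pendant '[{"dp":[0.04,0.3,0],"rotation":[0,0,0],"jaw":0.3},{"dp":[0.08,0.62,0],"rotation":[0,0,0],"jaw":0.3},{"dp":[0.116,0.925,0],"rotation":[0,0,0],"jaw":0.3},{"dp":[0.116,0.925,0],"rotation":[0,0,0.006],"jaw":0.3},{"dp":[0.116,0.925,0.3],"rotation":[0,0,0.006],"jaw":0.3},{"dp":[0.116,0.925,0.6],"rotation":[0,0,0.006],"jaw":0.3},{"dp":[0.116,0.925,0.6],"rotation":[0,0,0.006],"jaw":0.3},{"dp":[0.116,0.925,0.6],"rotation":[0,0,0.006],"jaw":0.3}]'
python3 - <<'E'
from h import *
s=r.read_state(); print(s['ee_pos'],s['joint_positions'].round(2))
E
```

```text
time: 19.6
ee_pos: [0.4596, -0.3066, 0.093]
eef_rot: [1.0, -0.018, 0.001, 0.0]
ft_force: [0.4, -1.0, -0.9]
width: 0.0403
grip_force: 24.6
[ 0.45955868 -0.30662392  0.09300255] [ 0.87  0.32 -0.43  1.79  0.15  1.07 -1.21]
```

Lower to a TCP height of 0.0365 and release.

```bash
python3 -m pendant '[{"dp":[0,0.005,0.2],"rotation":[0,0,0],"jaw":0.3},{"dp":[0,0.005,0.3],"rotation":[0,0,0],"jaw":0.3},{"dp":[0,0.005,0.36],"rotation":[0,0,0],"jaw":0.3},{"dp":[0,0.005,0.37],"rotation":[0,0,0],"jaw":0.3},{"dp":[0,0.005,0.37],"rotation":[0,0,0],"jaw":0.3},{"dp":[0,0.005,0.37],"rotation":[0,0,0],"jaw":0.3}]'
```

```text
time: 20.35
ee_pos: [0.4587, -0.3085, 0.0365]
eef_rot: [1.0, -0.019, 0.0, 0.0]
ft_force: [0.5, -0.5, -1.1]
width: 0.0402
grip_force: 24.6
```

```bash
python3 -m pendant '[{"dp":[0,0,0.006],"rotation":[0,0,0],"jaw":0.3},{"dp":[0,0,0.006],"rotation":[0,0,0],"jaw":0.75},{"dp":[0,0,0.006],"rotation":[0,0,0],"jaw":0.75},{"dp":[0,0,0.006],"rotation":[0,0,0],"jaw":0.75},{"dp":[0,0,0.006],"rotation":[0,0,0],"jaw":0.75},{"dp":[0,0,-0.4],"rotation":[0,0,0],"jaw":0.75},{"dp":[0,0,-1],"rotation":[0,0,0],"jaw":1},{"dp":[0,0,-1],"rotation":[0,0,-0.006],"jaw":1}]'
python3 -m pendant '[{"dp":[0.089,-0.862,-0.33],"rotation":[0,0,0],"jaw":1},{"dp":[0.089,-0.862,-0.33],"rotation":[0,0,0],"jaw":1},{"dp":[0.089,-0.862,-0.33],"rotation":[0,0,0],"jaw":1}]'
python3 -m pendant '[{"dp":[0.089,-0.862,0],"rotation":[0,0,0],"jaw":1},{"dp":[0.089,-0.862,0],"rotation":[0,0,0],"jaw":1},{"dp":[0.089,-0.862,0],"rotation":[0,0,0],"jaw":1}]' >/dev/null
python3 -m pendant '[{"dp":[0.089,-0.862,0],"rotation":[0,0,0],"jaw":1},{"dp":[0.089,-0.862,0],"rotation":[0,0,0],"jaw":1},{"dp":[0.089,-0.862,0],"rotation":[0,0,0],"jaw":1}]'
python3 -m pendant '[{"dp":[0.089,-0.862,0],"rotation":[0,0,0],"jaw":1},{"dp":[0.089,-0.862,0],"rotation":[0,0,0],"jaw":1},{"dp":[0.089,-0.862,0],"rotation":[0,0,0],"jaw":1},{"dp":[0.089,-0.862,0],"rotation":[0,0,0],"jaw":1},{"dp":[0.089,-0.862,0],"rotation":[0,0,0],"jaw":1}]'
python3 - <<'E'
from h import *
s=r.read_state(); print(s['ee_pos'],s['joint_positions'].round(2),R.from_quat(s['eef_rot']).as_matrix().round(3)[:,0])
c=snap('wrist','w3'); P=pts(c)
p=P.reshape(-1,3)
for lo,hi in((.135,.162),(.163,.18)):
    q=p[(p[:,2]>lo)&(p[:,2]<hi)&(abs(p[:,0]-.512)<.04)&(abs(p[:,1]-.2086)<.035)]
    if len(q): print('mill',len(q),cv2.minEnclosingCircle(q[:,:2].astype(np.float32)))
E
```

```text
time: 21.35
ee_pos: [0.4596, -0.3088, 0.1899]
eef_rot: [1.0, 0.0, 0.002, 0.001]
ft_force: [0.1, -0.1, -0.4]
width: 0.078
grip_force: 0.0
time: 21.72
ee_pos: [0.4731, -0.175, 0.2374]
eef_rot: [1.0, 0.003, 0.001, 0.001]
ft_force: [-0.2, -0.5, 0.0]
width: 0.087
grip_force: 0.0
time: 22.48
ee_pos: [0.4984, 0.0832, 0.2354]
eef_rot: [1.0, 0.003, 0.0, -0.001]
ft_force: [-0.1, -0.5, 0.8]
width: 0.0871
grip_force: 0.0
time: 23.1
ee_pos: [0.5127, 0.2064, 0.2351]
eef_rot: [1.0, -0.002, -0.0, 0.001]
ft_force: [0.0, -0.7, 0.3]
width: 0.0868
grip_force: 0.0
[0.51269121 0.20640274 0.23511743] [ 0.26  0.27 -0.85  1.6   0.2   1.37 -2.19] [ 1.    -0.004 -0.   ]
mill 2200 ((0.5145801901817322, 0.20901116728782654), 0.024912172928452492)
mill 174 ((0.5141780376434326, 0.2084900140762329), 0.005945143289864063)
```

View pics/w3.png

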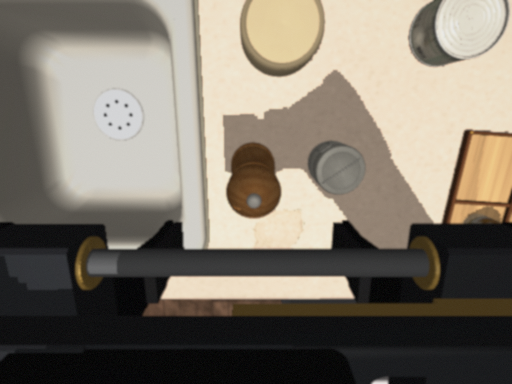

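The mill's head is at (253,190), midway between the fingers, and wrist depth puts it at (0.514, 0.209), which agrees with the top view. Gripping the head.

```bash
python3 -m pendant '[{"dp":[0.005,-0.01,0.25],"rotation":[0,0,0],"jaw":1},{"dp":[0.005,-0.01,0.5],"rotation":[0,0,0],"jaw":1},{"dp":[0.005,-0.01,0.75],"rotation":[0,0,0],"jaw":1},{"dp":[0.005,-0.01,0.75],"rotation":[0,0,0],"jaw":1},{"dp":[0.005,-0.01,0.75],"rotation":[0,0,0],"jaw":1},{"dp":[0.005,-0.01,0.75],"rotation":[0,0,0],"jaw":1}]'
python3 -m pendant '[{"dp":[0,0,0],"rotation":[0,0,0],"jaw":0.4},{"dp":[0,0,0],"rotation":[0,0,0],"jaw":0.4},{"dp":[0,0,0],"rotation":[0,0,0],"jaw":0.4},{"dp":[0,0,0],"rotation":[0,0,0],"jaw":0.4},{"dp":[0,0,0],"rotation":[0,0,0],"jaw":0.4},{"dp":[0,0,0],"rotation":[0,0,0],"jaw":0.4},{"dp":[0,0,0],"rotation":[0,0,0],"jaw":0.4}]' 35
```

```text
time: 23.9
ee_pos: [0.5137, 0.2106, 0.1247]
eef_rot: [1.0, -0.0, 0.001, -0.0]
ft_force: [0.1, 0.5, 0.1]
width: 0.0874
grip_force: 0.0
time: 24.78
ee_pos: [0.5127, 0.2104, 0.1229]
eef_rot: [1.0, -0.0, -0.0, 0.0]
ft_force: [0.4, 0.2, 0.4]
width: 0.0465
grip_force: 35.0
```

```bash
python3 -m pendant '[{"dp":[0,0,-0.15],"rotation":[0,0,0],"jaw":0.4},{"dp":[0,0,-0.4],"rotation":[0,0,0],"jaw":0.4},{"dp":[0,0,-0.7],"rotation":[0,0,0],"jaw":0.4},{"dp":[0,0,-0.95],"rotation":[0,0,0],"jaw":0.4},{"dp":[0,0,-0.95],"rotation":[0,0,0],"jaw":0.4}]'
python3 -m pendant '[{"dp":[-0.05,0.2,0],"rotation":[0,0,0],"jaw":0.4},{"dp":[-0.13,0.53,0],"rotation":[0,0,0],"jaw":0.4},{"dp":[-0.209,0.858,0],"rotation":[0,0,0],"jaw":0.4},{"dp":[-0.209,0.858,0],"rotation":[0,0,0],"jaw":0.4}]' >/dev/null
python3 -m pendant '[{"dp":[-0.065,0.27,0],"rotation":[0,0,0],"jaw":0.4},{"dp":[-0.14,0.57,0],"rotation":[0,0,0],"jaw":0.4},{"dp":[-0.209,0.858,0],"rotation":[0,0,0],"jaw":0.4},{"dp":[-0.209,0.858,0],"rotation":[0,0,0],"jaw":0.4}]'
python3 -m pendant '[{"dp":[-0.065,0.27,0],"rotation":[0,0,0],"jaw":0.4},{"dp":[-0.14,0.57,0],"rotation":[0,0,0],"jaw":0.4},{"dp":[-0.209,0.858,0],"rotation":[0,0,0],"jaw":0.4},{"dp":[-0.209,0.858,0],"rotation":[0,0,0],"jaw":0.4}]' >/dev/null
python3 -m pendant '[{"dp":[-0.065,0.27,0],"rotation":[0,0,0],"jaw":0.4},{"dp":[-0.14,0.57,0],"rotation":[0,0,0],"jaw":0.4},{"dp":[-0.209,0.858,0],"rotation":[0,0,0],"jaw":0.4},{"dp":[-0.209,0.858,0],"rotation":[0,0,0],"jaw":0.4},{"dp":[-0.209,0.858,0],"rotation":[0,0,0],"jaw":0.4},{"dp":[-0.209,0.858,0],"rotation":[0,0,0],"jaw":0.4}]'
python3 - <<'E'
from h import *
s=r.read_state(); print(s['ee_pos'],s['joint_positions'].round(2),R.from_quat(s['eef_rot']).as_matrix().round(3)[:,0])
c=snap('side','s2')
c=snap('top','t2'); P=pts(c); q=P[210:290,345:400].reshape(-1,3)
z=q[(q[:,2]>.066)&(q[:,2]<.1)]; print(len(z),cv2.minEnclosingCircle(z[:,:2].astype(np.float32)) if len(z) else '')
E
```

```text
time: 25.4
ee_pos: [0.5136, 0.2113, 0.268]
eef_rot: [1.0, -0.0, 0.002, -0.001]
ft_force: [0.8, -0.6, -1.8]
width: 0.0464
grip_force: 35.0
time: 26.4
ee_pos: [0.4489, -0.0498, 0.2643]
eef_rot: [1.0, -0.003, -0.001, 0.0]
ft_force: [0.5, 1.3, -1.9]
width: 0.0465
grip_force: 35.0
time: 27.65
ee_pos: [0.3881, -0.3026, 0.2653]
eef_rot: [1.0, 0.001, 0.0, -0.0]
ft_force: [0.3, 0.9, -2.0]
width: 0.0468
grip_force: 35.0
[ 0.38807288 -0.30261439  0.26530383] [ 0.93  0.04 -0.37  1.72  0.01  1.39 -1.01] [1.    0.002 0.   ]
206 ((0.4588310122489929, -0.3099238872528076), 0.01759401336312294)
```

View pics/s2.png

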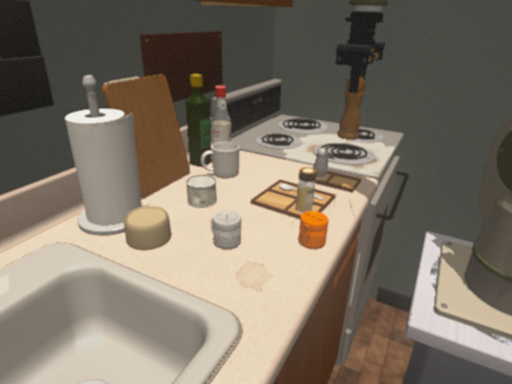

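The side view shows the mill hanging upright at (350,110), the shaker standing in the caddy at (322,165) and the jar in the tray. Lowering the mill.

```bash
python3 -m pendant '[{"dp":[-0.003,0.008,0.2],"rotation":[0,0,0],"jaw":0.4},{"dp":[-0.003,0.008,0.45],"rotation":[0,0,0],"jaw":0.4},{"dp":[-0.003,0.008,0.7],"rotation":[0,0,0],"jaw":0.4},{"dp":[-0.003,0.008,0.85],"rotation":[0,0,0],"jaw":0.4},{"dp":[-0.003,0.008,0.89],"rotation":[0,0,0],"jaw":0.4},{"dp":[-0.003,0.008,0.89],"rotation":[0,0,0],"jaw":0.4},{"dp":[-0.003,0.008,0.89],"rotation":[0,0,0],"jaw":0.4}]'
```

```text
time: 28.62
ee_pos: [0.3873, -0.3058, 0.1331]
eef_rot: [1.0, -0.0, 0.001, 0.001]
ft_force: [0.3, -1.0, -2.6]
width: 0.0464
grip_force: 35.0
```

```bash
python3 -m pendant '[{"dp":[0,-0.005,0.02],"rotation":[0,0,0],"jaw":0.4},{"dp":[0,-0.005,0.033],"rotation":[0,0,0],"jaw":0.4},{"dp":[0,-0.005,0.033],"rotation":[0,0,0],"jaw":0.4},{"dp":[0,-0.005,0.033],"rotation":[0,0,0],"jaw":0.4}]'
```

```text
time: 29.12
ee_pos: [0.3871, -0.305, 0.1278]
eef_rot: [1.0, -0.0, 0.001, 0.0]
ft_force: [-1.6, 1.2, 4.9]
width: 0.0462
grip_force: 35.0
```

```bash
python3 -m pendant '[{"dp":[0,0,0],"rotation":[0,0,0],"jaw":0.8},{"dp":[0,0,0],"rotation":[0,0,0],"jaw":0.8},{"dp":[0,0,0],"rotation":[0,0,0],"jaw":0.8},{"dp":[0,0,0],"rotation":[0,0,0],"jaw":0.8},{"dp":[0,0,-0.2],"rotation":[0,0,0],"jaw":0.85},{"dp":[0,0,-0.5],"rotation":[0,0,0],"jaw":0.85},{"dp":[0,0,-0.8],"rotation":[0,0,0],"jaw":0.85},{"dp":[0,0,-0.8],"rotation":[0,0,0],"jaw":0.85}]'
python3 -m pendant '[{"dp":[0.292,-0.922,0],"rotation":[0,0,0],"jaw":1},{"dp":[0.292,-0.922,0],"rotation":[0,0,0],"jaw":1},{"dp":[0.292,-0.922,0],"rotation":[0,0,0],"jaw":1}]'
python3 -m pendant '[{"dp":[0.292,-0.922,0],"rotation":[0,0,0],"jaw":1},{"dp":[0.292,-0.922,0],"rotation":[0,0,0],"jaw":1},{"dp":[0.292,-0.922,0],"rotation":[0,0,0],"jaw":1}]' >/dev/null
python3 -m pendant '[{"dp":[0.292,-0.922,0],"rotation":[0,0,0],"jaw":1},{"dp":[0.292,-0.922,0],"rotation":[0,0,0],"jaw":1},{"dp":[0.292,-0.922,0.3],"rotation":[0,0,0],"jaw":1},{"dp":[0.292,-0.922,0.6],"rotation":[0,0,0],"jaw":1},{"dp":[0.292,-0.922,0.6],"rotation":[0,0,0],"jaw":1},{"dp":[0.292,-0.922,0.6],"rotation":[0,0,0],"jaw":1}]'
python3 - <<'E'
from h import *
s=r.read_state(); print(s['ee_pos'],s['joint_positions'].round(2),R.from_quat(s['eef_rot']).as_matrix().round(3)[:,0])
c=snap('wrist','w4'); P=pts(c)
p=P.reshape(-1,3)
q=p[(p[:,2]>.056)&(p[:,2]<.072)&(abs(p[:,0]-.5186)<.045)&(abs(p[:,1]-.11)<.037)]
if len(q): print('can',len(q),cv2.minEnclosingCircle(q[:,:2].astype(np.float32)))
E
```

```text
time: 30.12
ee_pos: [0.3881, -0.3056, 0.2505]
eef_rot: [1.0, -0.0, 0.002, 0.002]
ft_force: [0.3, 0.1, -1.0]
width: 0.0739
grip_force: 0.0
time: 30.5
ee_pos: [0.4312, -0.1625, 0.2464]
eef_rot: [1.0, 0.002, -0.0, -0.0]
ft_force: [-0.3, -0.5, -0.3]
width: 0.0862
grip_force: 0.0
time: 31.62
ee_pos: [0.5188, 0.11, 0.1583]
eef_rot: [1.0, -0.0, 0.001, -0.0]
ft_force: [0.2, -0.1, 0.8]
width: 0.087
grip_force: 0.0
[0.51875046 0.1100272  0.15828249] [ 0.4   0.26 -0.79  1.76  0.2   1.2  -2.02] [ 1.    -0.001  0.001]
can 3140 ((0.5197190046310425, 0.11088687926530838), 0.030485648661851883)
```

View pics/w4.png

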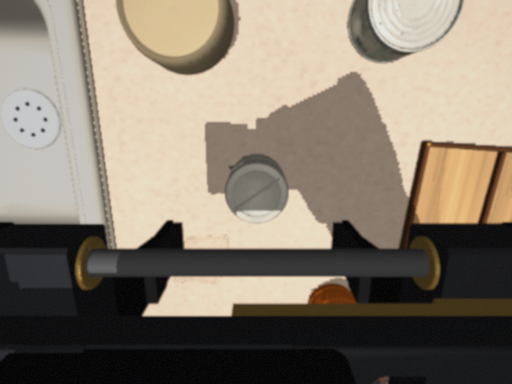

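The canister at (256,188) is centred between the fingers, and wrist depth puts it at (0.5195, 0.111). Gripping it.

```bash
python3 -m pendant '[{"dp":[0.003,0.002,0.3],"rotation":[0,0,0],"jaw":1},{"dp":[0.003,0.002,0.6],"rotation":[0,0,0],"jaw":1},{"dp":[0.003,0.002,0.9],"rotation":[0,0,0],"jaw":1},{"dp":[0.003,0.002,0.9],"rotation":[0,0,0],"jaw":1},{"dp":[0.003,0.002,0.9],"rotation":[0,0,0],"jaw":1}]'
python3 -m pendant '[{"dp":[0,0,0],"rotation":[0,0,0],"jaw":0.5},{"dp":[0,0,0],"rotation":[0,0,0],"jaw":0.5},{"dp":[0,0,0],"rotation":[0,0,0],"jaw":0.5},{"dp":[0,0,0],"rotation":[0,0,0],"jaw":0.5},{"dp":[0,0,0],"rotation":[0,0,0],"jaw":0.5},{"dp":[0,0,0],"rotation":[0,0,0],"jaw":0.5}]' 30
python3 -m pendant '[{"dp":[0,0,-0.2],"rotation":[0,0,0],"jaw":0.5},{"dp":[0,0,-0.5],"rotation":[0,0,0],"jaw":0.5},{"dp":[0,0,-0.9],"rotation":[0,0,0],"jaw":0.5},{"dp":[0,0,-0.9],"rotation":[0,0,0],"jaw":0.5}]'
```

```text
time: 32.3
ee_pos: [0.5204, 0.1102, 0.0245]
eef_rot: [1.0, -0.0, 0.002, -0.0]
ft_force: [-0.6, 0.1, 0.3]
width: 0.0868
grip_force: 0.0
time: 33.05
ee_pos: [0.5188, 0.1098, 0.0223]
eef_rot: [1.0, -0.0, 0.0, 0.0]
ft_force: [-1.4, -0.2, 5.3]
width: 0.0573
grip_force: 30.0
time: 33.55
ee_pos: [0.5209, 0.1106, 0.161]
eef_rot: [1.0, -0.0, 0.004, -0.0]
ft_force: [0.1, 1.3, -1.3]
width: 0.0571
grip_force: 30.0
```

```bash
python3 -m pendant '[{"dp":[-0.01,0.25,0],"rotation":[0,0,0],"jaw":0.5},{"dp":[-0.037,0.5,0],"rotation":[0,0,0],"jaw":0.5},{"dp":[-0.037,0.712,0],"rotation":[0,0,0],"jaw":0.5},{"dp":[-0.037,0.712,0],"rotation":[0,0,0],"jaw":0.5}]' >/dev/null
python3 -m pendant '[{"dp":[-0.01,0.25,0],"rotation":[0,0,0],"jaw":0.5},{"dp":[-0.037,0.5,0],"rotation":[0,0,0],"jaw":0.5},{"dp":[-0.037,0.712,0],"rotation":[0,0,0],"jaw":0.5},{"dp":[-0.037,0.712,0],"rotation":[0,0,0],"jaw":0.5},{"dp":[-0.037,0.712,0],"rotation":[0,0,0],"jaw":0.5}]'
python3 -m pendant '[{"dp":[0,0,0.2],"rotation":[0,0,0],"jaw":0.5},{"dp":[0,0,0.45],"rotation":[0,0,0],"jaw":0.5},{"dp":[0,0,0.7],"rotation":[0,0,0],"jaw":0.5},{"dp":[0,0,0.82],"rotation":[0,0,0],"jaw":0.5},{"dp":[0,0,0.84],"rotation":[0,0,0],"jaw":0.5},{"dp":[0,0,0.84],"rotation":[0,0,0],"jaw":0.5}]'
```

```text
time: 34.67
ee_pos: [0.5073, -0.1024, 0.1563]
eef_rot: [1.0, 0.0, -0.0, -0.0]
ft_force: [0.5, 0.5, -1.8]
width: 0.0577
grip_force: 30.0
time: 35.42
ee_pos: [0.5083, -0.1035, 0.032]
eef_rot: [1.0, 0.0, 0.001, 0.0]
ft_force: [0.5, 0.6, -1.3]
width: 0.0572
grip_force: 30.0
```

```bash
python3 -m pendant '[{"dp":[0,0,0.03],"rotation":[0,0,0],"jaw":0.5},{"dp":[0,0,0.03],"rotation":[0,0,0],"jaw":0.5},{"dp":[0,0,0.03],"rotation":[0,0,0],"jaw":0.5}]'
python3 -m pendant '[{"dp":[0,0,0],"rotation":[0,0,0],"jaw":0.9},{"dp":[0,0,0],"rotation":[0,0,0],"jaw":0.9},{"dp":[0,0,0],"rotation":[0,0,0],"jaw":0.9},{"dp":[0,0,0],"rotation":[0,0,0],"jaw":0.9},{"dp":[0,0,-0.3],"rotation":[0,0,0],"jaw":0.9},{"dp":[0,0,-0.6],"rotation":[0,0,0],"jaw":0.9},{"dp":[0,0,-1],"rotation":[0,0,0],"jaw":0.9},{"dp":[0,0,-1],"rotation":[0,0,0],"jaw":0.9}]'
python3 -m pendant '[{"dp":[0,-0.5,-0.3],"rotation":[0,0,0],"jaw":0.9},{"dp":[0,-1,-0.6],"rotation":[0,0,0],"jaw":0.9},{"dp":[0,-1,-0.6],"rotation":[0,0,0],"jaw":0.9},{"dp":[0,-1,-0.6],"rotation":[0,0,0],"jaw":0.9}]'
python3 -m pendant '[{"dp":[0,-0.5,0],"rotation":[0,0,0],"jaw":0.9},{"dp":[0,-1,0],"rotation":[0,0,0],"jaw":0.9},{"dp":[0,-1,0],"rotation":[0,0,0],"jaw":0.9},{"dp":[0,-1,0],"rotation":[0,0,0],"jaw":0.9}]'
python3 - <<'E'
from h import *
c=snap('top','t3'); cv2.imwrite('pics/t3c.png',cv2.resize(c['image'][160:300,225:405,::-1],None,fx=4,fy=4,interpolation=cv2.INTER_CUBIC))
P=pts(c).reshape(-1,3)
def loc(n,o,yaw,x,y,lo,hi,rad):
    c_,s=np.cos(yaw),np.sin(yaw); q=P[:,:2]-o; L=np.c_[c_*q[:,0]+s*q[:,1],-s*q[:,0]+c_*q[:,1]]
    m=(P[:,2]>lo)&(P[:,2]<hi)&(np.hypot(L[:,0]-x,L[:,1]-y)<rad); (a,b),R_=cv2.minEnclosingCircle(L[m].astype(np.float32)); print(n,m.sum(),'at',round(a,4),round(b,4),'d',round(2*R_,4),'target',x,y,'zmax',P[m,2].max().round(3))
cad=(np.array([.4202,-.3059]),-.0372); tr=(np.array([.4691,-.135]),-.0703)
loc('mill',*cad,-.0325,0,.14,.17,.06);loc('knob',*cad,-.0325,0,.168,.182,.06);loc('shaker',*cad,.0395,0,.075,.1,.035)
loc('can',*tr,.036,.0345,.06,.078,.05);loc('jar',*tr,-.0465,.0345,.098,.118,.04)
loc('spoon',*tr,0,-.0405,.0085,.025,.07)
E
```

```text
time: 35.8
ee_pos: [0.5084, -0.104, 0.0273]
eef_rot: [1.0, -0.0, 0.001, 0.0]
ft_force: [2.1, 0.0, 4.0]
width: 0.0576
grip_force: 30.0
time: 36.8
ee_pos: [0.51, -0.1039, 0.1809]
eef_rot: [1.0, -0.0, 0.004, 0.001]
ft_force: [0.1, 0.1, -0.8]
width: 0.0783
grip_force: 0.0
time: 37.3
ee_pos: [0.5078, 0.0503, 0.2678]
eef_rot: [1.0, 0.003, 0.001, -0.0]
ft_force: [-1.0, -0.7, -1.0]
width: 0.0781
grip_force: 0.0
time: 37.8
ee_pos: [0.5069, 0.1975, 0.265]
eef_rot: [1.0, 0.001, -0.001, -0.0]
ft_force: [0.5, -1.1, -0.6]
width: 0.0781
grip_force: 0.0
mill 442 at -0.0323 -0.0005 d 0.0499 target -0.0325 0 zmax 0.17
knob 30 at -0.0335 -0.0011 d 0.0116 target -0.0325 0 zmax 0.177
shaker 189 at 0.038 -0.0022 d 0.0353 target 0.0395 0 zmax 0.097
can 475 at 0.036 0.0338 d 0.0597 target 0.036 0.0345 zmax 0.071
jar 264 at -0.0462 0.0342 d 0.0405 target -0.0465 0.0345 zmax 0.114
spoon 486 at -0.0 -0.0405 d 0.1399 target 0 -0.0405 zmax 0.023
```

View pics/t3c.png

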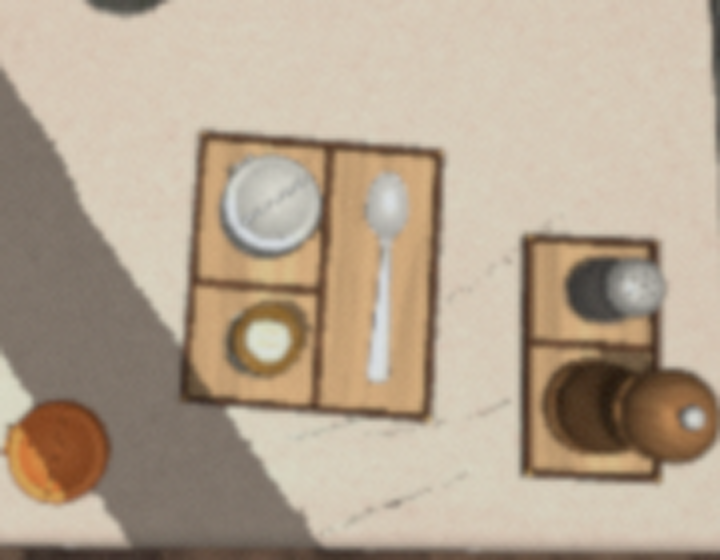

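The top view shows every piece seated. The canister is at crop (270,205), the jar at (267,340), the spoon at (382,276) mid-slot, the shaker at (635,287) and the mill's head at (675,415). All measured centres are within 3 mm of target and the heights match the pocket floors.

```bash
python3 -c "
from bench import r
print(r.close_job())"
```

```text
the job is handed in; nothing more can be done
None
```

I handed the job in with both sets made up: mill and shaker in the caddy, canister, jar and teaspoon in the tray. The four standing pieces measured within 3 mm of their pocket centres, and the spoon looked centred and flat in its slot. The robot clock read about 38 s of the 136 s allowed, nothing was knocked over, and I didn't touch the tea tin, ramekin or mug; no verdict came back.

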